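# Tip a portion of potatoes from the skip into the pan

### The arm

A 7-joint arm with a two-finger parallel gripper is mounted at the origin on the work surface. World frame = base frame: x ahead of the robot, y to its left, z up, the work surface at z = 0. Lengths are in m, angles in rad, forces in N, time in s.
With the tool pointing down it reaches from about 0.425 to 0.95 m from the base axis. Payload 4.7 kg.
Tool frame: the origin (TCP) lies between the finger pads; the fingertips stand 25 mm ahead of it and the grasp point (between the pads) lies 6 mm ahead of it; x points along the fingers, z is the direction in which the jaws open and shut, and the axes are right-handed (so a half turn about x gives the same grasp; the last joint's range is limited). The gripper opens to 85 mm and grips with 20 to 120 N. Pads are 22 mm wide; open, the fingers measure 114 mm over their backs; the gripper's body (76 mm by 85 mm) begins 54 mm behind the grasp point. The pads swing forward as they close: fully open they stand 13 mm farther back than shut.
Start: joints at [1.206, 0.469, -0.049, 1.532, 0.024, 1.141, -0.082], TCP at [0.222, -0.637, 0.256] pointing down, gripper open.
Joint ranges: [-2.59, 2.59], [-0.33, 1.99], [-1.39, 1.29], [0.1, 2.45], [-1.04, 4.18], [0.21, 1.99], [-2.66, 2.66]. Speed limits (rad/s): [2.57, 2.57, 3.14, 3.14, 3.14, 3.14, 3.14].

### API

Orientations are given as a 3x3 rotation matrix whose columns are the frame's x, y, z axes.
In Python, from rig import * gives the robot as it stands. Calls block until the motion is done:
- movep(position, orientation): joint-space move of the TCP to a pose.
- move_l(position, attitude=None, feed=0.15, until_force=None): straight line of the TCP; attitude=None keeps the orientation; feed is the mean speed in m/s. With until_force (N) it stops when the force on the tool has changed by that much, and returns True; else False.
- move_joints(angles): joint-space move.
- command_gripper(opening, newtons=None): finger opening in m; newtons is the grip in N (None keeps the last); returns when the fingers have stopped.
- sleep(seconds).
- inverse_kinematics(position, orientation): joint angles nearest the present ones, or None.
- sense(): the state.
- camera(name): name is "side" or "top"; returns (picture, depth): 400x640x3 uint8, red, green, blue; 400x640 float32, m along the optical axis (not along the pixel's ray), 0 where there is no reading.
- camera_params(name): a dict with "K" (3x3 intrinsics, pixels), "position" and "rotation" of the camera in the world. Camera axes: x right, y down, z forward; pixel columns grow to the right and rows downward; lengths in m; the calibration is good to about 2 mm. A picture is of the moment at which its call begins. camera_params takes no time and is no camera call.
A pose or a line that the arm cannot do raises Unreachable and nothing moves.
- finish_job(): hands the job in, once; it reports no verdict.
The state is a dict: "time_s": time; "joint_pos": joint angles; "qd": joint speeds; "joint_efforts": joint torques, N m; "position": TCP position; "tcp_rot": TCP orientation; "wrist_force": force on the tool from outside, world axes, zero at the start; "ft_torque": the same for the moment, N m; "finger_gap": finger opening in m.
Only numpy, scipy, OpenCV 4.12 (cv2) and the standard library are available. Lean on these libraries where they do the work, as an engineer would, in place of code of your own. Each camera call takes 0.05 s, during which the arm holds its last target. There are 200 camera calls.

### The job

One potato of the portion is still lying on the steel table: put it into the tipping skip with the other two and let go of it, then push the skip over past its tipping point so that all three potatoes drop into the steel pan in front of it. Then ease the skip gently back until it rests fully upright, without letting it swing back and slam. Leave the pan and everything else on the table where they stand.

Things in the scene. Friction and masses are not known exactly. Their poses are not given: they have to be found in the camera images.
- stand: steel stand of the tipping skip, fixed to the table: base 205 x 264 mm, two side uprights 184 mm tall at the hinge, 242 mm over their outsides. Origin on the table right under the hinge's middle. Its +x is the way the skip tips (to the pan), y is parallel to the hinge, z up
- skip_hinge (a point): middle of the hinge, 160 mm above the table, straight above the stand's origin, fixed; the hinge runs along the stand's y
- skip (a joint): skip's angle: 0 upright on its rest, grows tipping to the stand's +x, 1.95 on the dumped stop. Over-centre: its weight (0.65 to 1 kg) holds it upright at first; pushing the handle over takes 2 to 7 N. Balance point when empty about 1.0: beyond it falls on to the stop and stays; on the way back, short of it, it falls upright and slams unless held back
- skip_handle (a point): middle of the handle, a black round bar 14 mm thick parallel to the hinge, 110 mm clear between the two rods that carry it, 70 mm above the rear rim. Upright: 137 mm behind the hinge (stand's -x), 145 mm above it; fully tipped: 185 mm ahead, 74 mm above. It can be pinched or hooked from above at all angles
- skip_floor (a point): middle of the skip's inner floor, upright 160 mm above the table, 60 mm behind the hinge (stand's -x). Open steel tub, inside 150 (x) by 190 mm, walls 75 mm high, 4 mm thick, front wall leaning out to a lip 60 mm ahead of the hinge. Site axes turn with the skip, as the stand's when upright. Two potatoes lie side by side in the rear; room is free around 52 mm ahead (+x) of this point
- pan: loose open steel pan 265 x 325 mm and 65 mm tall, walls 4 mm, about 1.1 kg, on the table in front of the skip, its long side across. Origin at the middle of its underside, x along the 265 mm side, pointing away from the skip, z up
- potato_a: raw potato, 84 long x 60 wide x 53 mm tall, 90 to 180 g, lying in the skip at the start; origin at its middle, x along its length, z up as it lies at first
- potato_b: second potato in the skip, same size and axes as potato_a
- potato_c: the potato that lies alone on the table at the start, same size and axes; its middle 26 mm above the table. Taken across its width (60 mm, its y)
- onion: loose round brown onion, 72 mm across and 66 mm tall with a short neck; a bystander, origin at its middle
- pepper_mill: loose dark wooden pepper mill, 60 mm across, 188 mm tall; a bystander, origin at the middle of its underside

How it is judged:
By the outcome, as a careful person would: the job done as asked, in the order asked, and still so for the second after the job is handed in, with the robot touching nothing.
It also fails if it takes over 72 s, if anything falls off the work surface, if the arm or the gripper's body presses on something with over 40 N, if the wrist force passes 120 N, or if a joint passes its speed limit or range.

## Working session

There is one attempt and no reset: what is moved stays moved. The work goes in short steps, each a Python script; the robot and the scene stay as the last script left them, time stands still between calls to the robot, and variables do not carry over. Pictures are saved under pics/ and viewed, about 8 in all and at most 12, crops included, and the job is handed in when it is done.

```bash
mkdir -p pics; ls; cat > h.py <<'E'
from rig import *
import numpy as np, cv2
def snap(cam,fn=None):
    p,d=camera(cam)
    if fn: cv2.imwrite('pics/'+fn,p[:,:,::-1])
    return p,d
def cloud(cam,d):
    c=camera_params(cam);K=np.array(c['K']);R=np.array(c['rotation']);t=np.array(c['position'])
    v,u=np.mgrid[0:d.shape[0],0:d.shape[1]]
    P=np.stack([(u-K[0,2])/K[0,0]*d,(v-K[1,2])/K[1,1]*d,d],-1)@R.T+t
    P[d<=0]=np.nan
    return P
E
python3 - <<'E'
from h import *
for c in('top','side'):
    p,d=snap(c,c+'0.png'); np.savez(c+'0.npz',p=p,d=d,P=cloud(c,d)); k=camera_params(c); print(c,k['position'],np.round(k['rotation'],3).tolist(),k['K'])
s=sense();print(s['time_s'],s['position'],s['tcp_rot'],s['finger_gap'])
E
```

```text
pics
top [ 0.32499946 -0.05213538  1.24141901] [[0.039, -0.978, 0.204], [-0.999, -0.039, 0.008], [0.0, -0.204, -0.979]] [[512.19618615   0.         315.71177338]
 [  0.         512.19618615 193.14631547]
 [  0.           0.           1.        ]]
side [ 0.33112288 -0.62319944  0.89992575] [[0.944, -0.239, 0.226], [-0.328, -0.722, 0.61], [0.018, -0.65, -0.76]] [[362.33131574   0.         315.59977437]
 [  0.         362.33131574 205.5658361 ]
 [  0.           0.           1.        ]]
0.1 [ 0.22230708 -0.63684343  0.2553465 ] [[-6.36755014e-04  9.44124944e-01  3.29587144e-01]
 [ 1.65730484e-03  3.29587755e-01 -9.44123491e-01]
 [-9.99998424e-01 -5.49489987e-05 -1.77456949e-03]] 0.0853699852041337
```

View pics/top0.png

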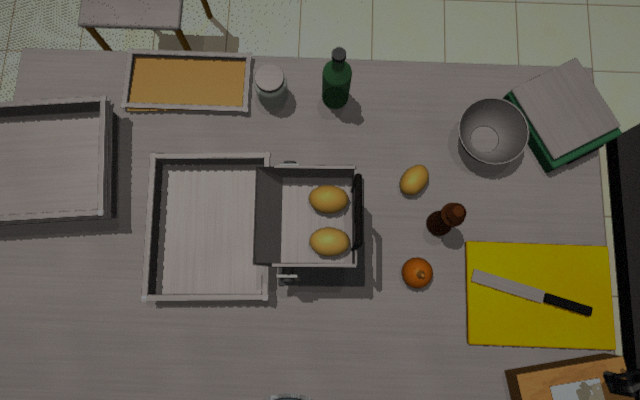

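View pics/side0.png

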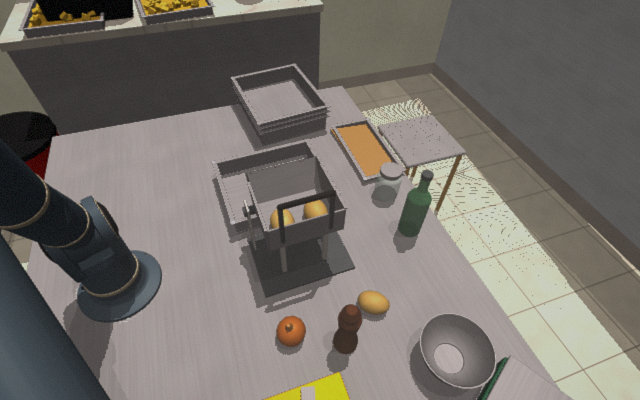

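Top view: the loose potato is at (414,180), the mill at (450,215), the onion at (417,272), the skip at (285..360,165..265) with its handle at x≈357, and the pan at (150..270,155..300). The stand's +x points image-left, about world +y. Next I measure.

```bash
python3 - <<'E'
from h import *
z=np.load('top0.npz');p,P=z['p'],z['P']
hsv=cv2.cvtColor(p,cv2.COLOR_RGB2HSV)
m=((hsv[...,0]>10)&(hsv[...,0]<28)&(hsv[...,1]>110)&(hsv[...,2]>80)).astype(np.uint8)
n,l,s,c=cv2.connectedComponentsWithStats(m)
for i in range(1,n):
    if 150<s[i,4]<1500 :
        q=P[l==i]; ct=[k for k in cv2.findContours((l==i).astype(np.uint8),0,2)[0]][0]
        r=cv2.minAreaRect(q[:,:2].astype(np.float32)); mu=np.nanmean(q,0); e=np.linalg.svd(q[:,:2]-mu[:2],full_matrices=False)[2][0]
        print('blob',c[i],s[i,4],'rect',np.round(r[0],4),np.round(r[1],4),r[2],'mean',mu.round(4),'zmax',np.nanmax(q[:,2]).round(4),'pc yaw',np.degrees(np.arctan2(e[1],e[0])))
print('table z',np.nanmedian(P[330:360,150:350,2]))
def rect(name,mask):
    q=P[mask&np.isfinite(P[...,2])]; r=cv2.minAreaRect(q[:,:2].astype(np.float32)); print(name,len(q),np.round(r[0],4),np.round(r[1],4),round(r[2],2),'z',np.percentile(q[:,2],[5,50,95]).round(4), cv2.boxPoints(r).round(3).tolist())
v,u=np.mgrid[0:400,0:640];Z=P[...,2]
rect('panrim',(u>140)&(u<275)&(v>148)&(v<305)&(Z>.055)&(Z<.075))
rect('handle',(u>340)&(u<370)&(v>160)&(v<260)&(Z>.285)&(Z<.33))
rect('skiprim',(u>270)&(u<360)&(v>155)&(v<290)&(Z>.215)&(Z<.245))
rect('uprights',(u>260)&(u<310)&(v>155)&(v<290)&(Z>.165)&(Z<.19))
rect('base',(u>250)&(u<375)&(v>155)&(v<295)&(Z>.005)&(Z<.02))
rect('mill',(u>420)&(u<470)&(v>195)&(v<240)&(Z>.02))
rect('onion',(u>395)&(u<440)&(v>250)&(v<295)&(Z>.02))
# heights in side cloud
zs=np.load('side0.npz');Q=zs['P'];q=zs['p'];w=np.mgrid[0:400,0:640]
dark=(q.max(2)<70)
def r2(name,k):
    a=Q[k&np.isfinite(Q[...,2])]; r=cv2.minAreaRect(a[:,:2].astype(np.float32)); print(name,len(a),a.mean(0).round(4),np.round(r[0],4),np.round(r[1],4),r[2],a.min(0).round(3),a.max(0).round(3))
r2('handle side',(w[1]>270)&(w[1]<345)&(w[0]>185)&(w[0]<225)&(Q[...,2]>.29)&(Q[...,2]<.33))
r2('mill side',(w[1]>330)&(w[1]<365)&(w[0]>300)&(w[0]<355)&(Q[...,2]>.02))
E
```

```text
Traceback (most recent call last):
numpy.linalg.LinAlgError: SVD did not converge
```

```bash
cat > m.py <<'E'
from h import *
z=np.load('top0.npz');p,P=z['p'],z['P']
hsv=cv2.cvtColor(p,cv2.COLOR_RGB2HSV)
m=((hsv[...,0]>10)&(hsv[...,0]<28)&(hsv[...,1]>110)&(hsv[...,2]>80)).astype(np.uint8)
n,l,s,c=cv2.connectedComponentsWithStats(m)
for i in range(1,n):
    if 300<s[i,4]<1500 :
        q=P[(l==i)&np.isfinite(P[...,2])]
        if len(q)<50: continue
        r=cv2.minAreaRect(q[:,:2].astype(np.float32)); mu=q.mean(0); e=np.linalg.svd(q[:,:2]-mu[:2],full_matrices=False)[2][0]
        print('blob',c[i].round(1),s[i,4],len(q),'rect',np.round(r[0],4),np.round(r[1],4),round(r[2],1),'mean',mu.round(4),'zmax',q[:,2].max().round(4),'yaw',np.degrees(np.arctan2(e[1],e[0])).round(1))
print('table z',np.nanmedian(P[330:360,150:350,2]))
def rect(name,mask):
    q=P[mask&np.isfinite(P[...,2])]
    if len(q)<5: print(name,len(q));return
    r=cv2.minAreaRect(q[:,:2].astype(np.float32)); print(name,len(q),np.round(r[0],4),np.round(r[1],4),round(r[2],2),'z',np.percentile(q[:,2],[5,50,95]).round(4), cv2.boxPoints(r).round(3).tolist())
v,u=np.mgrid[0:400,0:640];Z=P[...,2]
rect('panrim',(u>140)&(u<275)&(v>148)&(v<305)&(Z>.055)&(Z<.075))
rect('handle',(u>340)&(u<370)&(v>160)&(v<260)&(Z>.285)&(Z<.33))
rect('skiprim',(u>270)&(u<360)&(v>155)&(v<290)&(Z>.215)&(Z<.245))
rect('uprights',(u>260)&(u<310)&(v>155)&(v<290)&(Z>.165)&(Z<.19))
rect('base',(u>250)&(u<375)&(v>155)&(v<295)&(Z>.005)&(Z<.02))
rect('mill',(u>420)&(u<470)&(v>195)&(v<240)&(Z>.02))
rect('onion',(u>395)&(u<440)&(v>250)&(v<295)&(Z>.02))
zs=np.load('side0.npz');P=zs['P'];Z=P[...,2]
rect('handle side',(u>270)&(u<345)&(v>185)&(v<225)&(Z>.285)&(Z<.33))
rect('skiprim side',(u>235)&(u<350)&(v>150)&(v<250)&(Z>.22)&(Z<.24))
rect('mill side',(u>330)&(u<365)&(v>300)&(v<355)&(Z>.02))
E
python3 m.py
```

```text
blob [413.9 178.7] 561 558 rect [ 0.6218 -0.2785] [0.053  0.0804] 46.9 mean [ 0.6193 -0.2769  0.0431] zmax 0.055 yaw 139.8
blob [327.7 197.8] 766 764 rect [ 0.539  -0.0685] [0.0627 0.0774] 2.7 mean [ 0.5327 -0.0688  0.2023] zmax 0.2144 yaw -88.6
blob [328.8 241. ] 757 754 rect [ 0.4442 -0.0738] [0.054  0.0761] 3.6 mean [ 0.4432 -0.0742  0.2027] zmax 0.2154 yaw -87.4
blob [417.1 271.4] 620 617 rect [ 0.3989 -0.2883] [0.0703 0.0638] 87.3 mean [ 0.3981 -0.2823  0.0544] zmax 0.0846 yaw 139.6
table z -0.0008663144177223359
panrim 2811 [0.4871 0.2074] [0.348  0.2878] 2.92 z [0.0584 0.0634 0.0671] [[0.3059999942779541, 0.34200000762939453], [0.32100000977516174, 0.054999999701976776], [0.6679999828338623, 0.0729999989271164], [0.652999997138977, 0.36000001430511475]]
handle 528 [ 0.4915 -0.1232] [0.1348 0.0134] 1.27 z [0.305  0.3097 0.3125] [[0.42399999499320984, -0.11800000071525574], [0.42399999499320984, -0.13099999725818634], [0.5590000152587891, -0.12800000607967377], [0.5590000152587891, -0.11500000208616257]]
skiprim 942 [ 0.4901 -0.0403] [0.2068 0.1718] 2.61 z [0.2191 0.2355 0.2392]
[... 1238 characters left out ...]
0.3102 0.3137] [[0.4259999990463257, -0.11900000274181366], [0.4269999861717224, -0.1340000033378601], [0.5619999766349792, -0.13199999928474426], [0.5619999766349792, -0.11699999868869781]]
skiprim side 1393 [ 0.4921 -0.0267] [0.205  0.2114] 1.62 z [0.2213 0.2322 0.2393] [[0.3869999945163727, 0.07599999755620956], [0.3930000066757202, -0.13500000536441803], [0.5979999899864197, -0.12999999523162842], [0.5920000076293945, 0.0820000022649765]]
mill side 1032 [ 0.552  -0.3245] [0.1307 0.0573] 33.52 z [0.0266 0.1366 0.187 ] [[0.4819999933242798, -0.3370000123977661], [0.5130000114440918, -0.3840000033378601], [0.621999979019165, -0.31200000643730164], [0.5910000205039978, -0.26499998569488525]]
```

```bash
cat >> h.py <<'E'
A=np.radians(1.8); SX=np.array([-np.sin(A),np.cos(A),0]); H=np.array([.4886,.0125,.160])
def down(yaw): # jaw axis (tool z) heading yaw in world
    x=np.array([0,0,-1.]);z=np.array([np.cos(yaw),np.sin(yaw),0]);return np.stack([x,np.cross(z,x),z],1)
def cast(cam,uv,h):
    c=camera_params(cam);K=np.array(c['K']);R=np.array(c['rotation']);t=np.array(c['position'])
    r=R@np.linalg.solve(K,np.array([uv[0],uv[1],1.]));return t+r*(h-t[2])/r[2]
def blobs(p):
    hsv=cv2.cvtColor(p,cv2.COLOR_RGB2HSV)
    m=((hsv[...,0]>10)&(hsv[...,0]<28)&(hsv[...,1]>110)&(hsv[...,2]>60)).astype(np.uint8)
    return cv2.connectedComponentsWithStats(m)
E
python3 - <<'E'
from h import *
for cam in('top','side'):
    p=np.load(cam+'0.npz')['p'];n,l,s,c=blobs(p)
    for i in range(1,n):
        if not 250<s[i,4]<1500: continue
        ct=max(cv2.findContours((l==i).astype(np.uint8),cv2.RETR_EXTERNAL,cv2.CHAIN_APPROX_NONE)[0],key=len)[:,0]
        w=np.array([cast(cam,x,.026) for x in ct])[:,:2].astype(np.float32); e=cv2.fitEllipse(w)
        print(cam,c[i].round(),s[i,4],np.round(e[0],4),np.round(e[1],4),round(e[2],1))
# colour-independent height check of potato in side cloud
s=sense()
for yaw in(-130,50):
    for pos in([.62,-.279,.3],[.62,-.279,.03]):
        q=inverse_kinematics(pos,down(np.radians(yaw)));print(yaw,pos,None if q is None else np.round(q,2))
def arc(th): return H+SX*(-.137*np.cos(th)+.145*np.sin(th))+np.array([0,0,.145*np.cos(th)+.137*np.sin(th)])
for yaw in(-88.2,91.8):
    for pos in [H-SX*.01+[0,0,.06]]+[arc(t)+[0,0,.01] for t in(0,.8,1.95)]:
        q=inverse_kinematics(pos,down(np.radians(yaw)));print(yaw,pos.round(3),None if q is None else np.round(q,2))
E
```

```text
top [414. 179.] 599 [ 0.622  -0.2801] [0.0561 0.0802] 51.2
top [328. 198.] 823 [ 0.5665 -0.0724] [0.0654 0.0917] 179.8
top [329. 241.] 803 [ 0.4627 -0.0785] [0.0644 0.0918] 0.9
top [417. 272.] 720 [ 0.398  -0.2873] [0.0676 0.0699] 175.8
side [170.   5.] 693 [0.2314 1.8321] [0.1858 0.5052] 82.0
side [57. 18.] 602 [-0.3135  1.8666] [0.2805 0.3936] 63.1
side [365. 148.] 1447 [0.8564 0.2952] [0.1333 0.3095] 178.0
side [314. 209.] 309 [0.5845 0.0681] [0.0631 0.0775] 109.4
side [373. 302.] 543 [ 0.6251 -0.2791] [0.0598 0.0781] 53.6
side [291. 330.] 620 [ 0.4018 -0.2823] [0.0649 0.0706] 161.5
-130 [0.62, -0.279, 0.3] [ 0.38  0.45 -0.03  1.47  0.01  1.23 -1.92]
-130 [0.62, -0.279, 0.03] [ 0.32  0.72  0.06  1.69 -0.05  0.74 -1.86]
50 [0.62, -0.279, 0.3] [ 0.76  0.52 -0.61  1.44  0.3   1.28  1.  ]
50 [0.62, -0.279, 0.03] [ 0.72  0.79 -0.53  1.66  0.51  0.84  0.84]
-88.2 [0.489 0.003 0.22 ] [ 0.4   0.26 -0.58  1.98  0.17  0.95 -1.8 ]
-88.2 [ 0.493 -0.124  0.315] [ 0.52  0.17 -0.4   1.83  0.07  1.16 -1.45]
-88.2 [0.488 0.021 0.369] [ 0.52  0.13 -0.71  1.77  0.09  1.28 -1.75]
-88.2 [0.483 0.198 0.244] [ 0.3   0.38 -0.96  1.87  0.35  1.07 -2.34]
91.8 [0.489 0.003 0.22 ] [ 0.75  0.37 -1.03  1.96  0.38  1.01  1.15]
91.8 [ 0.493 -0.124  0.315] [ 0.87  0.23 -0.82  1.81  0.18  1.18  1.59]
91.8 [0.488 0.021 0.369] [ 0.78  0.19 -1.03  1.76  0.17  1.29  1.31]
91.8 [0.483 0.198 0.244] [ 0.41  0.46 -1.14  1.87  0.46  1.12  0.7 ]
```

```bash
python3 - <<'E'
from h import *
R=down(np.radians(-129)); c=np.array([.6235,-.2796,0])
move_l([.222,-.637,.33],feed=.3)
movep(c+[0,0,.30],R)
move_l(c+[0,0,.10],feed=.25)
print(move_l(c+[0,0,.030],feed=.1,until_force=12))
command_gripper(.03,30); print(sense()['finger_gap'],sense()['wrist_force'].round(2) if hasattr(sense()['wrist_force'],'round') else sense()['wrist_force'])
move_l(c+[0,0,.15],feed=.2); move_l(c+[0,0,.38],feed=.3)
s=sense();print(s['time_s'],s['finger_gap'],s['wrist_force'],s['position'])
movep(H-SX*.010+[0,0,.22],down(np.radians(-88.2)))
s=sense();print(s['time_s'],s['finger_gap'],s['wrist_force'],s['position'])
snap('side','side1.png');snap('top','top1.png')
E
python3 -c "
import cv2
a=cv2.imread('pics/side1.png')[100:360,180:440];b=cv2.imread('pics/top1.png')[130:330,240:480]
cv2.imwrite('pics/c1.png',cv2.hconcat([cv2.resize(a,(400,400)),cv2.resize(b,(400,400))]))"
```

```text
False
0.058354713498679385 [-0.52  0.02  6.08]
6.275 0.058087963291084656 [ 1.15094186  0.99568591 -2.80448406] [ 0.62271749 -0.27927135  0.37706048]
7.4667 0.058071676217674166 [ 0.11239892  0.38893991 -0.9621579 ] [0.48965908 0.00086205 0.37982033]
```

View pics/c1.png

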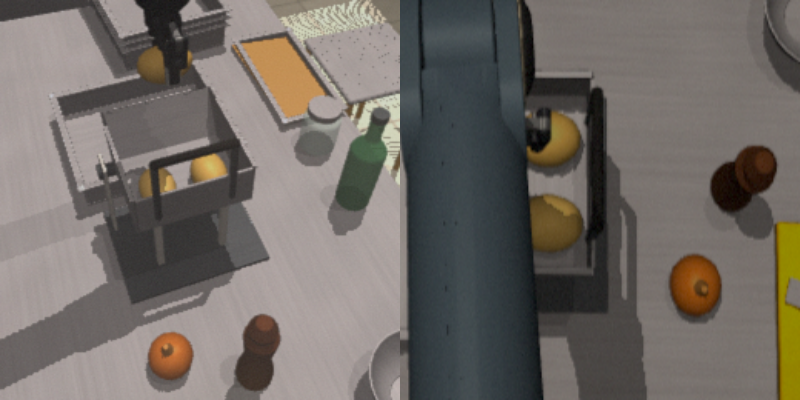

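The potato is held above the skip, lying across it, and the mill and onion are untouched. Next I lower it, release it and check.

```bash
python3 - <<'E'
from h import *
T=H-SX*.010
move_l([T[0],T[1],.27],feed=.25)
print(move_l([T[0],T[1],.217],feed=.06,until_force=5))
s=sense();print(s['position'],s['wrist_force'])
command_gripper(.074); s=sense();print(s['finger_gap'],s['wrist_force'])
move_l([T[0],T[1],.42],feed=.25)
B=H-SX*.137
movep([B[0],B[1],.42],down(np.radians(-88.2)))
s=sense();print(s['time_s'],s['position'],s['wrist_force'])
p,d=snap('side','side2.png');snap('top','top2.png');P=cloud('side',d)
v,u=np.mgrid[0:400,0:640];m=(u>270)&(u<345)&(v>185)&(v<225)&(P[...,2]>.3)&(P[...,2]<.33);print('handle',m.sum(),P[m].mean(0))
E
python3 -c "
import cv2
a=cv2.imread('pics/side2.png')[100:300,180:380];b=cv2.imread('pics/top2.png')[130:330,240:440]
cv2.imwrite('pics/c2.png',cv2.hconcat([cv2.resize(a,(400,400)),cv2.resize(b,(400,400))]))"
```

```text
False
[0.48924996 0.0025494  0.21734574] [-0.18005937  0.49135259 -1.0085279 ]
0.07425174243542493 [-0.35089124 -0.14048475 -0.70516782]
11.0333 [ 0.49242702 -0.12495977  0.41840272] [-0.01645976  1.08174541 -0.10661728]
handle 392 [ 0.49183996 -0.12747323  0.31005226]
```

View pics/c2.png

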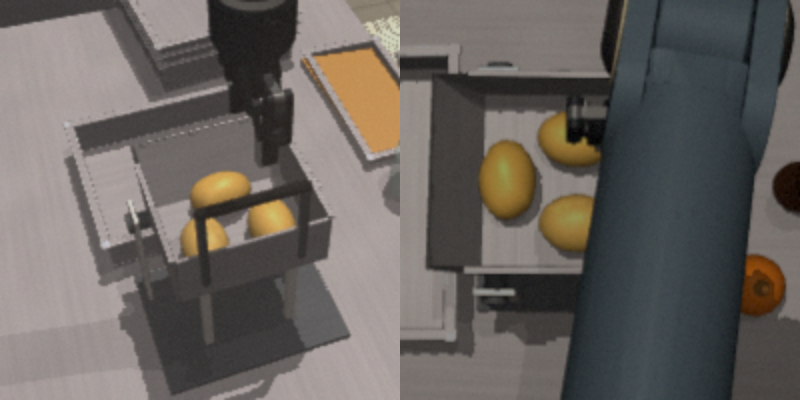

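All three potatoes are in the skip: C lies across the front at (507,180) in the crop, with A and B behind it. Next I hook the handle loosely and follow its arc.

```bash
cat >> h.py <<'E'
def arc(th): return H+SX*(-.137*np.cos(th)+.145*np.sin(th))+np.array([0,0,.145*np.cos(th)+.137*np.sin(th)+.003])
def follow(ths,feed):
    for t in ths:
        hit=move_l(arc(t),feed=feed,until_force=30)
        s=sense();print(round(t,2),round(s['time_s'],2),np.round(s['wrist_force'],1),hit)
        if hit: break
E
python3 - <<'E'
from h import *
b=arc(0); command_gripper(.055)
print(move_l(b+[0,0,.06],feed=.2),move_l(b,feed=.1,until_force=8),sense()['wrist_force'].round(1))
command_gripper(.019,20); s=sense();print(s['finger_gap'],s['position'],s['wrist_force'])
follow(np.linspace(.15,1.95,13),.13)
sleep(.5)
snap('side','side3.png');snap('top','top3.png')
s=sense();print(s['time_s'],s['position'],s['finger_gap'],s['wrist_force'])
E
python3 -c "
import cv2
a=cv2.imread('pics/side3.png')[80:300,160:380];b=cv2.imread('pics/top3.png')[110:330,120:340]
cv2.imwrite('pics/c3.png',cv2.hconcat([cv2.resize(a,(400,400)),cv2.resize(b,(400,400))]))"
```

```text
False False [0.  0.5 0.4]
0.01885360006864669 [ 0.49293595 -0.1244549   0.30818313] [-0.00787714 -0.30147784  0.37364913]
0.15 13.43 [ 0.1 -5.1  1.6] False
0.3 13.82 [ 2.6 -5.3  3.7] False
0.45 14.2 [ 1.9 -3.7  2. ] False
0.6 14.58 [ 0.5 -1.8  0. ] False
0.75 14.97 [ 0.5 -1.4  0.6] False
0.9 15.35 [-0.1  0.7 -0. ] False
1.05 15.73 [-0.4  0.2  0.5] False
1.2 16.12 [-0.8  1.1  0.8] False
1.35 16.5 [-1.4  1.4  1.4] False
1.5 16.88 [-2.1  2.2  0.8] False
1.65 17.27 [-2.2  3.   0.2] False
1.8 17.65 [-1.8  3.4 -0.7] False
1.95 18.03 [-0.5  0.   0.5] False
18.6333 [0.48279504 0.19778573 0.23669779] 0.01890706792287704 [ 0.12078071  0.37601858 -0.06139977]
```

View pics/c3.png

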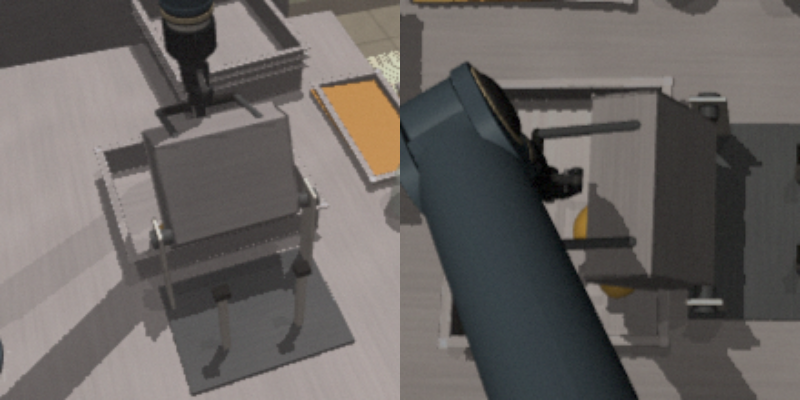

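```bash
python3 - <<'E'
from h import *
command_gripper(.05); p=arc(1.95)
move_l(p+[0,0,.05],feed=.15); move_l([p[0],p[1],.42],feed=.35)
movep([.52,-.22,.42],down(np.radians(-88.2)))
print(sense()['time_s'])
snap('side','side4.png');P,d=snap('top','top4.png');np.savez('top4.npz',p=P,P=cloud('top',d))
E
python3 -c "
import cv2
a=cv2.imread('pics/side4.png')[80:300,160:380];b=cv2.imread('pics/top4.png')[110:330,120:340]
cv2.imwrite('pics/c4.png',cv2.hconcat([cv2.resize(a,(400,400)),cv2.resize(b,(400,400))]))"
```

```text
21.6
```

View pics/c4.png

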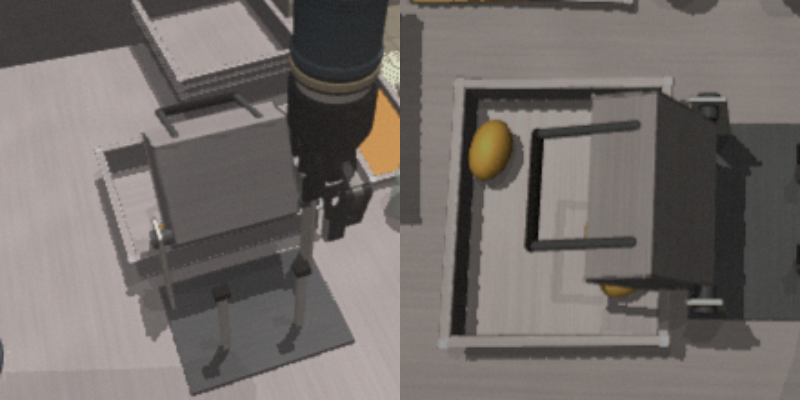

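The far-left potato is in the pan. Two more show as slivers at crop (588,230) and (620,287), partly under the tub, so I check their heights.

```bash
python3 - <<'E'
from h import *
z=np.load('top4.npz');n,l,s,c=blobs(z['p'])
for i in range(1,n):
    if s[i,4]>=4 and 150<c[i][0]<345 and 140<c[i][1]<310:
        q=z['P'][l==i];print(c[i].round(),s[i,4],np.nanmin(q,0).round(3),np.nanmax(q,0).round(3))
# pan rim vs start
for f in('top0','top4'):
    P=np.load(f+'.npz')['P'];m=np.zeros(P.shape[:2],bool);m[148:305,140:222]=1;m&=(P[...,2]>.055)&(P[...,2]<.075)
    q=P[m];print(f,np.percentile(q[:,:2],[1,99],axis=0).round(4).tolist())
E
```

```text
[169. 192.] 576 [0.525 0.284 0.003] [0.604 0.341 0.066]
[239. 269.] 84 [0.381 0.093 0.033] [0.392 0.148 0.222]
top0 [[0.3105, 0.1666], [0.6574, 0.3544]]
top4 [[0.3107, 0.1675], [0.6574, 0.3543]]
```

```bash
python3 - <<'E'
from h import *
z=np.load('top4.npz');p,P=z['p'],z['P']
hs=cv2.cvtColor(p,cv2.COLOR_RGB2HSV)
for v in range(228,246,3):
    print(v,[(u,hs[v,u,:2].tolist(),P[v,u].round(3).tolist()) for u in range(220,227,2)])
E
```

```text
228 [(220, [13, 23], [0.487, 0.187, 0.002]), (222, [10, 20], [0.487, 0.182, 0.004]), (224, [9, 20], [0.454, 0.13, 0.261]), (226, [14, 22], [0.454, 0.126, 0.262])]
231 [(220, [15, 23], [0.48, 0.187, 0.002]), (222, [15, 35], [0.481, 0.183, -0.002]), (224, [12, 20], [0.448, 0.129, 0.261]), (226, [8, 22], [0.448, 0.125, 0.263])]
234 [(220, [12, 25], [0.473, 0.186, 0.002]), (222, [19, 86], [0.469, 0.175, 0.038]), (224, [9, 28], [0.442, 0.129, 0.262]), (226, [9, 20], [0.442, 0.124, 0.264])]
237 [(220, [9, 22], [0.465, 0.186, 0.003]), (222, [18, 60], [0.436, 0.132, 0.261]), (224, [8, 24], [0.436, 0.128, 0.262]), (226, [7, 18], [0.436, 0.124, 0.263])]
240 [(220, [12, 19], [0.458, 0.185, 0.005]), (222, [17, 60], [0.431, 0.132, 0.257]), (224, [11, 24], [0.43, 0.128, 0.263]), (226, [8, 19], [0.43, 0.124, 0.263])]
243 [(220, [38, 16], [0.424, 0.135, 0.262]), (222, [60, 4], [0.424, 0.13, 0.267]), (224, [0, 4], [0.424, 0.127, 0.265]), (226, [165, 9], [0.424, 0.122, 0.271])]
```

The third potato is also low in the pan (z≈0.04), so all three are dumped. The pan has not moved. Next I ease the skip back.

```bash
python3 - <<'E'
from h import *
p=arc(1.95);R=down(np.radians(-88.2))
movep([p[0],p[1],.42],R); move_l(p+[0,0,.05],feed=.3)
print(move_l(p,feed=.1,until_force=8)); command_gripper(.019,20); s=sense();print(s['finger_gap'],s['wrist_force'])
follow(np.linspace(1.8,.3,11),.10)
follow([.2,.1,.05,.02,0,-.02],.03)
sleep(.3);s=sense();print(s['time_s'],s['position'],s['wrist_force'])
command_gripper(.05); b=arc(-.02)
print(sense()['wrist_force'])
move_l(b+[0,0,.06],feed=.1); move_l(b+[0,0,.12],feed=.25)
movep([.45,-.45,.42],R); print(sense()['time_s'])
P,d=snap('side','side5.png');np.savez('side5.npz',p=P,P=cloud('side',d));P,d=snap('top','top5.png');np.savez('top5.npz',p=P,P=cloud('top',d))
P=cloud('top',d);v,u=np.mgrid[0:400,0:640]
for f in('top0','top5'):
    Q=np.load(f+'.npz');P=Q['P']
    m=(u>335)&(u<370)&(v>160)&(v<260)&(P[...,2]>.285)&(P[...,2]<.33);print(f,'handle',m.sum(),P[m].mean(0).round(4))
    m=(v>=148)&(v<305)&(u>140)&(u<222)&(P[...,2]>.055)&(P[...,2]<.075);print(np.percentile(P[m][:,:2],[1,99],axis=0).round(4).tolist())
    n,l,s,c=blobs(Q['p'])
    for i in range(1,n):
        if 250<s[i,4]<1500: print(c[i].round(1),s[i,4],np.nanmean(P[l==i],0).round(3))
E
```

```text
False
0.018870953498748358 [-0.52442307  0.58750091  0.11040445]
1.8 25.34 [ 1.7  3.4 -0.2] False
1.65 25.79 [1.2 7.4 3.4] False
1.5 26.24 [0.6 6.2 4.8] False
1.35 26.69 [0.3 1.4 0.1] False
1.2 27.14 [-0.4  0.8 -1.1] False
1.05 27.59 [-0.5 -0.1 -0.2] False
0.9 28.04 [0.7 0.5 0.3] False
0.75 28.49 [-0.4 -0.5  1.5] False
0.6 28.94 [-0.1 -0.1  1.2] False
0.45 29.39 [-0.3 -1.8  0.8] False
0.3 29.84 [-1.2 -2.7  1.9] False
0.2 30.66 [-0.3 -1.8 -0.5] False
0.1 31.48 [-0.2 -1.8 -0.4] False
0.05 31.96 [-0.2 -1.9 -0.5] False
0.02 32.31 [0.1 0.1 0.2] False
0 32.59 [0.2 0.4 0. ] False
-0.02 32.88 [0.6 6.2 1.5] False
33.175 [ 0.49346596 -0.12576145  0.30545859] [0.64853412 5.70538387 1.68512041]
[ 0.81427929 -0.1703191  -0.72756964]
35.95
top0 handle 528 [ 0.4927 -0.1234  0.3093]
[[0.3106, 0.1666], [0.6574, 0.3545]]
[413.9 179.4] 599 [ 0.618 -0.277  0.042]
[328.  198.5] 823 [ 0.531 -0.07   0.202]
[329.2 241.5] 803 [ 0.442 -0.075  0.202]
[416.9 272.3] 720 [ 0.396 -0.282  0.053]
top5 handle 531 [ 0.4925 -0.1234  0.3093]
[[0.3107, 0.1673], [0.6572, 0.3543]]
[168.4 191.5] 552 [0.563 0.307 0.052]
[238.6 243.8] 1197 [0.446 0.132 0.049]
[416.9 272. ] 718 [ 0.397 -0.282  0.053]
[624.9 391. ] 296 [ 0.156 -0.741  0.049]
```

View pics/top5.png

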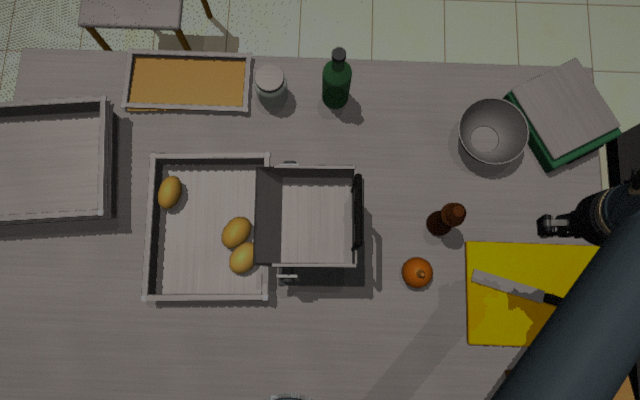

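View pics/side5.png

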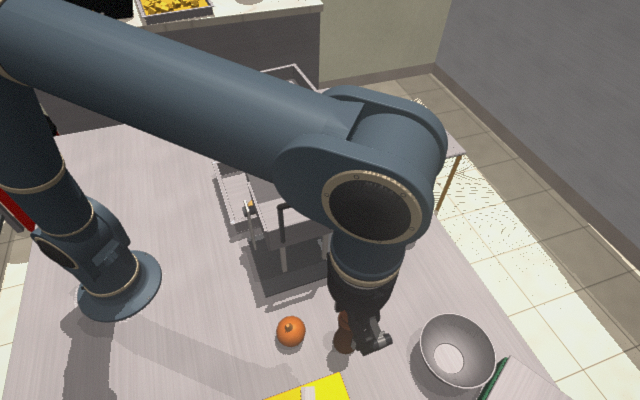

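The top view shows an empty skip, with its handle at (357,210) as at the start. The three potatoes are in the pan at (169,191), (237,232) and (242,257). Mill, onion and pan are where they started, and the arm is clear at height.

```bash
python3 -c "
from rig import *
print(sense()['time_s'],finish_job())"
```

```text
the job is handed in; nothing more can be done
36.05 None
```

The job is done and handed in at 36 s of the 72 s allowed. I put the loose potato across the free front of the skip and let go of it. I then hooked the handle loosely and tipped the skip to its stop. Once the potatoes had dropped, I led it back along the same arc, slowing to 0.03 m/s at the end.

**Last checks, before handing in:**
- **Potatoes:** all three are in the pan and the skip is empty. Two of them touch, so they show as a single colour blob (mean height 0.05 m), but the picture shows both.
- **Skip:** the handle is within 0.2 mm of its starting position, so it is fully upright. Forces while tipping and easing it back, read after each step of the arc, were about 8 N at most.
- **Pan, onion and mill:** the pan rim and the onion are within about 1 mm of where they were. I checked the mill by eye only, and it looks unmoved.
- **Robot:** the arm is raised clear and touching nothing.

No check failed. While the skip was tipped, one potato was almost hidden under it. I inferred that it was in the pan from a sliver at about 0.04 m height, and the final view confirmed it.

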